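Clip the sprung hook probe onto the plating bath's middle post

TASK

Get the covered plating bath's middle bar ready for its lead: lift the insulating cap off the middle post and put it in the small steel tray. Then take the sprung hook probe from its rest by squeezing its thumb plate towards the finger flange, which pushes the hook out, catch that bare post in the hook and let go, so that the spring clamps the hook on the post and the probe stays there about level and at mid-height of the post, its tail pointing out away from the bath. Leave the other two caps on their posts, and the bangle, jar, beaker and bottle where they are.

Things in the scene. Friction and masses are not known exactly. Their poses are not given: they have to be found in the camera images.
- post (a point): bare brass stud to clip on, fixed, upright, 8 mm diameter, at the end of the MIDDLE of three bars at the bath's near end. Point on its axis, 150 mm above the bench, half-way up its bare length: that runs from a brass nut 18 mm wide (its top 17 mm below the point) to the stud's top 17 mm above. A cap covers it at the start. Axes: z up, +x along the bar into the bath, y across the bars
- bath: covered plating bath, fixed; origin on the bench straight under the middle post, axes as the post's. Brass bars at y = 0, +90, -90 mm, tops at 128 mm, ends 18 mm to -x of the posts. Tank wall from x = 42 mm on, 266 mm wide, 120 mm high; lid from x = 64 mm, top at 150 mm, its handle up to 181 mm. Posts at x = 0 on all bars, alike
- cap_mid_center (a point): black insulating cap that sits loosely over the middle post: round, 26 mm diameter, 42 mm tall, 20 g, open below with a bore 13 mm wide and 36 mm deep, rim resting on the nut (lift it straight up more than 36 mm to clear the post). Point at its centre, half-way up; z along its axis
- cap_left_center (a point): same cap on the left (+y) post, to stay there; point at its centre
- cap_right_center (a point): same cap on the right (-y) post, to stay there; point at its centre
- tray: small open steel tray, 110 (x) by 90 (y) mm, 20 mm high, walls and floor 4 mm, fixed on the bench left or right of the bath; origin at the centre of its underside
- rest: fixed low stand in which the probe lies, left or right of the bath: base 112 (x) by 66 (y) mm; two uprights 6 mm thick, 52 mm wide, 12 mm to -x and 42 mm to +x of the origin, each with a notch open above, 23 mm wide, 12 mm deep (notch floor 62 mm, top 74 mm above the bench). Origin: centre of its underside; x along the probe as it lies
- probe_center (a point): sprung hook probe (plunger test clip), black plastic with a steel hook, 145 mm long, about 50 g; at the start level in the rest, axis 70 mm above the bench. Point on its axis, 60 mm behind the nose tips. Axes: x along the probe to the hook, z up, y left seen from the tail. Barrel 20 mm wide (y), 16 mm high, held in the rest by friction only
- flange (a point): finger flange fixed to the probe's barrel: oval plate 26 mm wide (y), 64 mm high (32 mm above and below the axis), 5 mm thick. Point on the probe's axis at its front face (towards the hook), 20 mm behind probe_center. Above the barrel (8 mm over the axis) it stands free for 24 mm: put one finger here from above, in front of the plate
- thumb (a point): thumb plate on the plunger behind the flange, same size. Point on the probe's axis at its rear face: 54 mm behind the point flange at rest, 34 mm when fully pressed. The other finger goes behind it from above, so that closing squeezes the two plates together. A lead socket 13 mm wide sticks out 7 mm from its middle (the tail)
- probe_mouth (a point): where the post's axis lies when clamped: on the probe's axis, 1.5 mm ahead of the tips of the nose's shallow V (nose 21 mm wide, 18 mm high), 61.5 mm ahead of probe_center, same axes
- hook (a point): steel hook on the plunger, a J of 4 mm rod, flat at axis height. Point on the probe's axis at the inner face of its cross bar. Shank along x on the +y side, its middle 7.8 mm from the axis; cross bar to y = -9 mm, then a lip 4 mm back to the nose. Open to -y, above and below. Gap from nose tips to cross bar = joint plunger; way in past the lip from -y is 4 mm less
- plunger (a joint): how far the thumb plate is pressed and the hook pushed out, m: 0 at rest (hook drawn in at the nose) to 0.020 fully pressed; about 0.005 when clamped on the post. Spring: 8 N at rest, 12 N fully pressed. As the fingers open, nose and cross bar close on the post from both sides
- bangle: bystander: plain silver bangle lying flat, 68 mm across, 10 mm high; origin centre of its underside
- jar: bystander: white lidded jar, 56 mm across, 60 mm tall, upright; origin centre of its underside
- beaker: bystander: empty glass beaker 70 mm across, 90 mm tall; origin centre of its underside
- bottle: bystander: clear bottle 60 mm across, 110 mm tall; origin centre of its underside

How it is judged (in metres and radians):
On the way, in this order (a step that is already met when the one before it is completed fails the run):
1. the cap is lifted clear of the middle post ((z of cap_mid_center in the frame of post above 0.04 m or horizontal distance between cap_mid_center and post above 0.02 m)), for 0.1 s.
2. the pushed-out hook is around the bare middle post (value of joint plunger above 0.011 m and x of post in the frame of probe_mouth between -0.004 and 0.016 m and y of post in the frame of probe_mouth between -0.006 and 0.006 m and z of post in the frame of probe_mouth between -0.016 and 0.016 m), for 0.1 s.
At the end, for the whole second after the job is handed in: Probe let go and at rest, clamped on the middle post: plunger at 3 to 9 mm, post within 3 mm along, 3.5 mm across and 11 mm in height of the clamping point, level within 0.3 rad, probe centre 45 mm or more outward of the post. Middle cap at rest inside the tray, its centre below 45 mm (value of joint plunger between 0.003 and 0.009 m and x of post in the frame of probe_mouth between -0.003 and 0.003 m and y of post in the frame of probe_mouth between -0.0035 and 0.0035 m and z of post in the frame of probe_mouth between -0.011 and 0.011 m and angle between probe_mouth's own z axis and vertical below 0.3 rad and x of probe_center in the frame of post below -0.045 m and linear speed of probe below 0.01 m/s and velocity of joint plunger below 0.01 m/s and x of cap_mid_center in the frame of tray between -0.05 and 0.05 m and y of cap_mid_center in the frame of tray between -0.04 and 0.04 m and z of cap_mid_center in the frame of tray below 0.045 m and linear speed of cap_mid below 0.02 m/s); the robot touches nothing.
It fails at once if another post's cap is shifted by more than 8 mm (distance of any of cap_left_center, cap_right_center from where it was at the start of the episode above 0.008 m).
It fails at once if a bystander is moved by more than 25 mm (distance of any of bangle, jar, beaker, bottle from where it was at the start of the episode above 0.025 m).
It also fails if it takes over 64 s, if anything falls off the work surface, if the arm or the gripper's body presses on something with over 40 N, if the wrist force passes 120 N, or if a joint passes its speed limit or range.

ROBOT

A 6-joint arm with a two-finger parallel gripper is mounted at the origin on the work surface. World frame = base frame: x ahead of the robot, y to its left, z up, the work surface at z = 0. Lengths are in mm, angles in rad, forces in N, time in s.
With the tool pointing down it reaches from about 325 to 750 mm from the base axis. Payload 7.6 kg.
Tool frame: the origin (TCP) lies on the centre line of the jaws, within the pads' length; the fingertips stand 22 mm ahead of it and the grasp point (between the pads) lies 3 mm ahead of it (r.tcp_to_tips is the distance from the TCP to the fingertips, in mm); z points along the fingers, x is the direction in which the jaws open and shut, and the axes are right-handed (so a half turn about z gives the same grasp; the last joint's range is limited). The gripper opens to 85 mm and grips with 20 to 120 N. Pads are 22 mm wide; open, the fingers measure 114 mm over their backs; the gripper's body (76 mm by 85 mm) begins 54 mm behind the grasp point. The pads swing forward as they close: fully open they stand 13 mm farther back than shut.
Start: joints at [-1.248, 0.052, 1.401, -0, 1.689, -0.07], TCP at [200.983, -485.025, 253.323] pointing down, gripper open.
Joint ranges: [-2.9, 2.9], [-0.91, 2.17], [0.12, 2.37], [-1.06, 4.2], [0.26, 2.73], [-2.93, 2.93]. Speed limits (rad/s): [2.57, 2.57, 3.01, 3.14, 3.14, 3.14].

INTERFACE

Orientations are given as a rotation vector (axis times angle).
In Python, from bench import get_state, camera, r gives the robot as it stands. The module is installed in compiled form; this text tells all that it offers.
- The arm moves only by the shell command python3 -m jog 'ROWS' [FORCE]. ROWS is JSON, a list that holds one entry, the list of rows, each a list of 7 numbers: the turn, a rotation vector about the tool's x, y, z in rad, then the shift along the tool's x, y, z in mm, then the opening, from -1 (shut) to 1 (fully open). A call has 1 to 20 rows; each row is the pose to reach, as a shift and turn from the pose measured when the call began, along the tool's axes at that moment; what a row does not reach only later rows make up. A row lasts 1/12 s, in which the tool goes at most 41.7 mm and 7.16 degrees, less where a joint would pass 70% of its speed; a pose out of reach is approached as far as the arm can. A call with a gripper value outside its range is refused whole. The fingers move at their own pace and stop on an object; FORCE is the grip in N (left out, the last holds). Time passes only in rows, so rows that repeat a pose let the fingers close. It gives the time, the measured TCP pose, the force and the opening at its end, in the units of the state.
- get_state(): the state, without advancing time (a new reading comes with each control period).
- camera(name): name is "scene" or "side" or "wrist"; returns a dict with "image" (400x640x3 uint8, red, green, blue), "K" (3x3 intrinsics, pixels), "T" (4x4, takes a point from camera to world coordinates); the wrist camera has in their place "mount" (4x4, takes a point from camera to tool coordinates, whose origin is the TCP and whose axes are the tool frame's). Camera axes: x right, y down, z forward; pixel columns grow to the right and rows downward; lengths in mm; the calibration is good to about 2 mm. A picture is of the moment at which its call begins: read the wrist's pose just before it. There is no depth.
- r.hand_in(): hands the job in, once; it reports no verdict.
The state is a dict: "time": time; "qpos": joint angles; "qd": joint speeds; "joint_torque": joint torques, N m; "tool_pos": TCP position; "eef_rot": TCP orientation; "contact_force": force on the tool from outside, world axes, zero at the start; "wrist_torque": the same for the moment, N m; "width": finger opening in mm.
Only numpy, scipy, OpenCV 4.12 (cv2) and the standard library are available. Lean on these libraries where they do the work, as an engineer would, in place of code of your own. Each camera call takes 0.05 s, during which the arm holds its last target.

## Working session

There is one attempt and no reset: what is moved stays moved. The work goes in short steps, Python scripts to look and compute and a shell command to move; the robot and the scene stay as the last step left them, time stands still between calls to the robot, and variables do not carry over. Pictures are saved under pics/ and viewed, and the job is handed in when it is done.

```bash
mkdir -p pics; python3 - <<'E'
from bench import get_state,camera,r
import cv2,numpy as np
np.set_printoptions(precision=4,suppress=True)
s=get_state();print(s, r.tcp_to_tips)
for n in ["scene","side","wrist"]:
    c=camera(n);cv2.imwrite(f"pics/{n}0.png",c["image"][:,:,::-1])
    print(n,c["K"],c.get("T",c.get("mount")))
E
```

```text
{'time': 0.0, 'qpos': array([-1.2483,  0.0528,  1.4017,  0.    ,  1.6886, -0.0703]), 'qd': array([-0.0018,  0.0006, -0.0007,  0.0001,  0.0003, -0.0003]), 'joint_torque': array([ -0.0023, -38.1662, -36.0189,  -0.0002,   0.0061,  -0.    ]), 'tool_pos': array([ 200.8955, -484.7567,  252.4863]), 'eef_rot': array([-2.6114,  1.7447,  0.0019]), 'contact_force': array([ 0.6602, -0.4882,  0.3448]), 'wrist_torque': array([0.0252, 0.0075, 0.0158]), 'width': 85.90133374423411} 22.0
scene [[397.9015   0.     315.1826]
 [  0.     397.9015 205.4273]
 [  0.       0.       1.    ]] [[  -0.4865    0.5548   -0.6749 1107.5198]
 [   0.8737    0.3083   -0.3764  328.4522]
 [  -0.0007   -0.7728   -0.6347  654.0676]
 [   0.        0.        0.        1.    ]]
side [[396.6784   0.     318.7775]
 [  0.     396.6784 197.5916]
 [  0.       0.       1.    ]] [[ -0.8987  -0.2357   0.3697 208.939 ]
 [ -0.4384   0.4938  -0.7509 665.6559]
 [ -0.0056  -0.837   -0.5472 594.3715]
 [  0.       0.       0.       1.    ]]
wrist [[316.8928   0.     317.9645]
 [  0.     316.8928 196.6369]
 [  0.       0.       1.    ]] [[   1.       -0.0005    0.0007   -0.1144]
 [   0.0003    0.9491    0.315   -81.0268]
 [  -0.0008   -0.315     0.9491 -120.959 ]
 [   0.        0.        0.        1.    ]]
```

View pics/scene0.png

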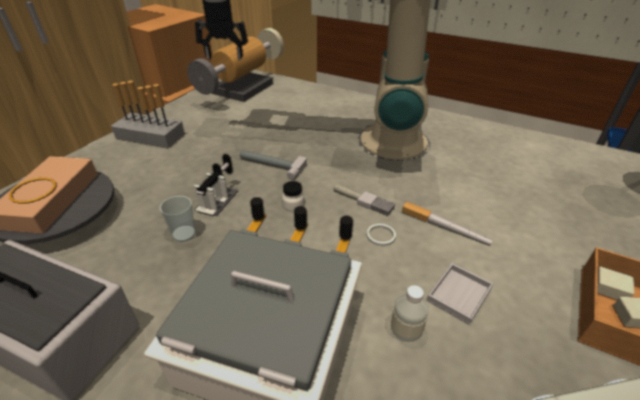

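View pics/side0.png

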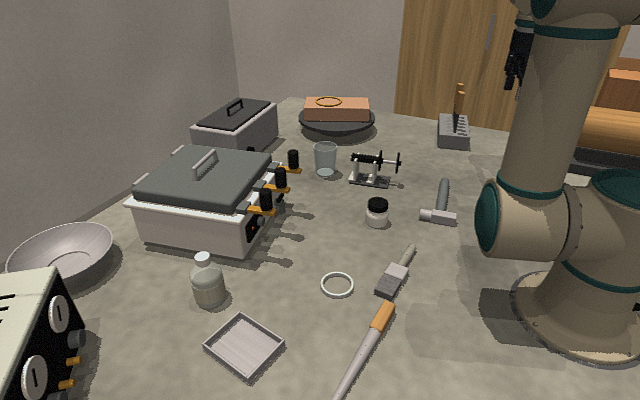

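View pics/wrist0.png

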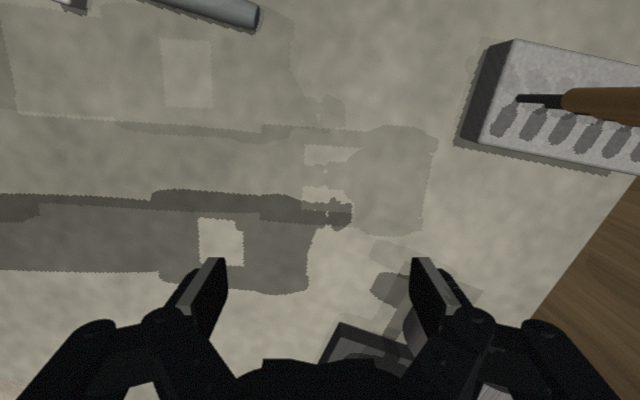

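The scene view shows the middle cap near (300,218), the tray near (460,293), and the probe in its rest near (215,183). In the side view they are at (280,179), (244,345) and (375,168). I'll zoom in for accurate pixels.

```bash
python3 - <<'E'
import cv2
def crop(f,x,y,w,h,k,o):
    im=cv2.imread(f)[y:y+h,x:x+w];cv2.imwrite(o,cv2.resize(im,None,fx=k,fy=k,interpolation=cv2.INTER_CUBIC))
crop("pics/scene0.png",180,140,200,120,4,"pics/a1.png")
crop("pics/side0.png",240,130,190,130,4,"pics/a2.png")
E
```

```text
(no output)
```

View pics/a1.png

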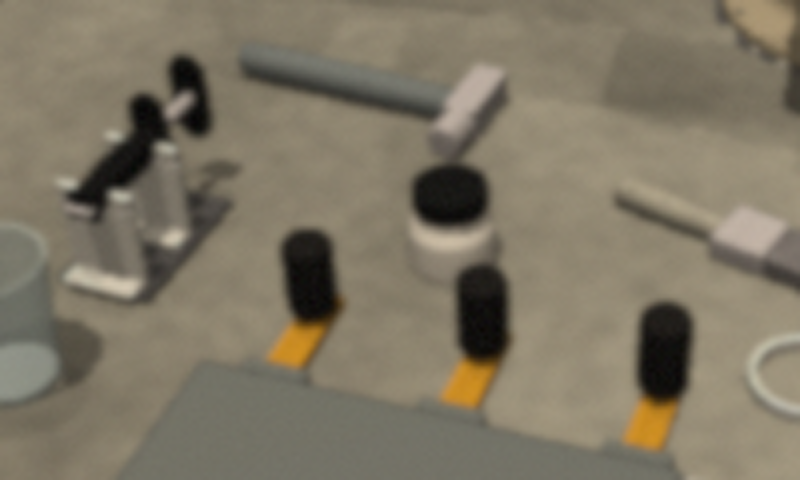

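View pics/a2.png

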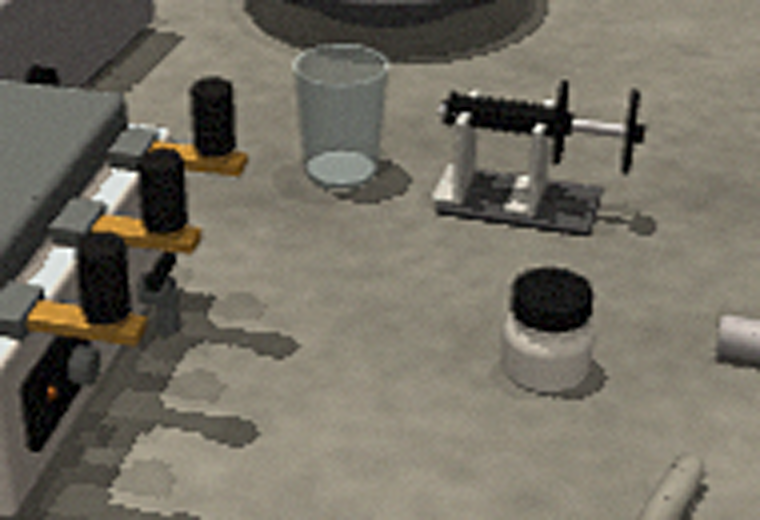

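```bash
cat > h.py <<'E'
import numpy as np
from bench import camera,get_state
from scipy.optimize import least_squares
from scipy.spatial.transform import Rotation as R
C={n:camera(n) for n in ["scene","side"]}
def ray(n,u,v):
    c=C[n];d=np.linalg.inv(c["K"])@[u,v,1];d=c["T"][:3,:3]@d;return c["T"][:3,3],d/np.linalg.norm(d)
def onz(n,u,v,z):
    o,d=ray(n,u,v);return o+d*(z-o[2])/d[2]
def tri(*obs):
    A=np.zeros((3,3));b=np.zeros(3);P=[]
    for n,u,v in obs:
        o,d=ray(n,u,v);M=np.eye(3)-np.outer(d,d);A+=M;b+=M@o;P.append((o,M))
    x=np.linalg.solve(A,b);return x,[np.linalg.norm(M@(x-o)) for o,M in P]
def proj(n,p):
    c=C[n];q=c["T"][:3,:3].T@(np.asarray(p)-c["T"][:3,3]);q=c["K"]@q;return q[:2]/q[2]
E
python3 - <<'E'
from h import *
np.set_printoptions(precision=1,suppress=True)
a=lambda u,v:("scene",180+u/4,140+v/4)
b=lambda u,v:("side",240+u/4,130+v/4)
for n,p,q in [("capR",a(310,276),b(213,117)),("capM",a(482,312),b(163,191)),("capL",a(664,352),b(102,278)),
 ("thumb",a(191,95),b(631,131)),("thumbtop",a(185,59),b(634,90)),("flangetop",a(147,97),b(563,82)),("nose",a(80,200),b(444,108)),
 ("jar lid",a(450,190),b(552,295))]:
    print(n,*tri(p,q))
for c in [("scene",453,267),("scene",491,286),("scene",468,320),("scene",429,293)]: print("tray scene top",onz(*c,20))
for c in [("side",241,313),("side",285,346),("side",248,380),("side",203,347)]: print("tray side top",onz(*c,20))
for z,c in [(10,("scene",381,234)),(10,("side",337,284)),(60,("side",206,257)),(45,("scene",177,217)),(45,("side",326,158))]: print(c,onz(*c,z))
E
```

```text
capR [636.7 -64.9 151.3] [np.float64(1.12734810323086), np.float64(1.1273481032309547)]
capM [619.   23.4 151.4] [np.float64(0.8604441217772685), np.float64(0.8604441217773536)]
capL [602.4 112.  151.6] [np.float64(0.7925031078768107), np.float64(0.7925031078768083)]
thumb [ 443.3 -309.1   68.1] [np.float64(1.2470215834042448), np.float64(1.247021583404367)]
thumbtop [ 444.7 -308.    98.7] [np.float64(2.5392197226959667), np.float64(2.539219722696079)]
flangetop [ 492.6 -299.5   99. ] [np.float64(2.0383587516677095), np.float64(2.038358751667639)]
nose [ 573.3 -287.5   70.6] [np.float64(2.0788470249646664), np.float64(2.0788470249647144)]
jar lid [ 432.8 -113.6   52.8] [np.float64(0.8467857657732984), np.float64(0.8467857657733187)]
tray scene top [470.9 306.6  20. ]
tray scene top [484.6 386.2  20. ]
tray scene top [588.4 363.9  20. ]
tray scene top [562.4 282.3  20. ]
tray side top [556.2 286.5  20. ]
tray side top [448.1 312.4  20. ]
tray side top [469.1 390.8  20. ]
tray side top [571.4 374.1  20. ]
('scene', 381, 234) [439.9 132.8  10. ]
('side', 337, 284) [430.8 134.3  10. ]
('side', 206, 257) [678.8 225.8  60. ]
('scene', 177, 217) [ 653.4 -293.5   45. ]
('side', 326, 158) [ 655.4 -291.8   45. ]
```

```bash
python3 - <<'E'
from h import *
import cv2
np.set_printoptions(precision=3,suppress=True)
s=get_state();print(R.from_rotvec(s["eef_rot"]).as_matrix(),s["time"])
def crop(f,x,y,w,h,k,o):
    im=cv2.imread(f)[y:y+h,x:x+w];return cv2.resize(im,(400,400),interpolation=cv2.INTER_CUBIC)
cv2.imwrite("pics/a3.png",np.hstack([crop("pics/scene0.png",420,250,80,80,5,0),crop("pics/side0.png",195,300,100,100,4,0)]))
E
```

```text
[[ 0.383 -0.924 -0.   ]
 [-0.924 -0.383  0.   ]
 [-0.    -0.    -1.   ]] 0.35
```

View pics/a3.png

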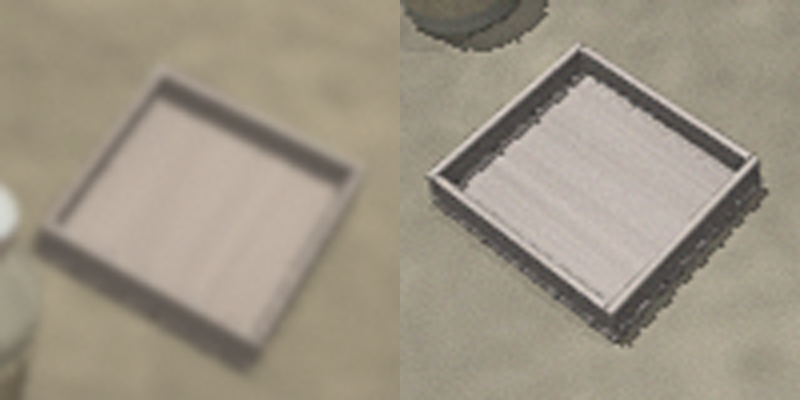

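```bash
python3 - <<'E'
from h import *
np.set_printoptions(precision=1,suppress=True)
S=[(452.4,264),(492.4,283),(471,319),(428,296.4)]
D=[(284.3,339.5),(248,378),(202.5,344.5),(239.5,311.8)]
for i in range(4): print(onz("scene",*S[i],20),onz("side",*D[i],20),tri(("scene",*S[i]),("side",*D[i])))
# cap grasp target yaw: tool x along bath x or y
post=np.array([619,23.4]);s=get_state();M=R.from_rotvec(s["eef_rot"]).as_matrix()
for yaw in [10.9-90,10.9+90-180, 10.9,10.9-180]:
    x=np.array([np.cos(np.radians(yaw)),np.sin(np.radians(yaw)),0]);z=np.array([0,0,-1.]);y=np.cross(z,x)
    G=np.c_[x,y,z];print(yaw,R.from_matrix(M.T@G).as_rotvec())
print(M.T@(np.array([619,23.4,260])-s["tool_pos"]))
E
```

```text
[463.  303.3  20. ] [455.7 301.7  20. ] (array([457.7, 301.5,  16.2]), [np.float64(1.9613639752121077), np.float64(1.96136397521207)])
[475.2 387.3  20. ] [471. 388.  20.] (array([472.3, 387.1,  17.4]), [np.float64(0.43330837050672255), np.float64(0.4333083705067671)])
[583.5 368.3  20. ] [575.4 370.6  20. ] (array([578.9, 368.3,  14.7]), [np.float64(0.4043951958455389), np.float64(0.4043951958454854)])
[571.5 283.   20. ] [560.3 285.3  20. ] (array([564.8, 281.7,  12.8]), [np.float64(0.9584819572516797), np.float64(0.9584819572516426)])
-79.1 [-0.  -0.   0.2]
-79.1 [-0.  -0.   0.2]
10.9 [ 0.  -0.  -1.4]
-169.1 [-0.  -0.   1.8]
[-309.7 -580.8   -6.7]
```

```bash
python3 -m jog '[[[0,0,-1.368,-310,-581,0,0.2],[0,0,-1.368,-310,-581,0,0.2],[0,0,-1.368,-310,-581,0,0.2],[0,0,-1.368,-310,-581,0,0.2],[0,0,-1.368,-310,-581,0,0.2],[0,0,-1.368,-310,-581,0,0.2],[0,0,-1.368,-310,-581,0,0.2],[0,0,-1.368,-310,-581,0,0.2],[0,0,-1.368,-310,-581,0,0.2],[0,0,-1.368,-310,-581,0,0.2],[0,0,-1.368,-310,-581,0,0.2],[0,0,-1.368,-310,-581,0,0.2],[0,0,-1.368,-310,-581,0,0.2],[0,0,-1.368,-310,-581,0,0.2],[0,0,-1.368,-310,-581,0,0.2],[0,0,-1.368,-310,-581,0,0.2],[0,0,-1.368,-310,-581,0,0.2],[0,0,-1.368,-310,-581,0,0.2],[0,0,-1.368,-310,-581,0,0.2],[0,0,-1.368,-310,-581,0,0.2]]]' 20
cat >> h.py <<'E'
def wrist():
    s=get_state();c=camera("wrist");T=np.eye(4);T[:3,:3]=R.from_rotvec(s["eef_rot"]).as_matrix();T[:3,3]=s["tool_pos"]
    c["T"]=T@c["mount"];C["wrist"]=c;return s,c
E
python3 - <<'E'
from h import *
import cv2
np.set_printoptions(precision=3,suppress=True)
s,c=wrist();cv2.imwrite("pics/w1.png",c["image"][:,:,::-1]);cv2.imwrite("pics/s1.png",camera("side")["image"][:,:,::-1])
print(s["tool_pos"],R.from_rotvec(s["eef_rot"]).as_matrix()[:,0],s["width"],s["qpos"])
print(proj("wrist",[619,23.4,172]))
E
```

```text
time: 2.12
tool_pos: [618.7, 22.7, 253.7]
eef_rot: [3.127, 0.296, 0.001]
contact_force: [-0.6, -0.7, 0.4]
width: 51.1
[618.677  22.581 253.919] [0.982 0.187 0.001] 51.247696228451595 [-0.023  0.32   1.097 -0.     1.724 -0.211]
[318.414 214.271]
```

View pics/w1.png

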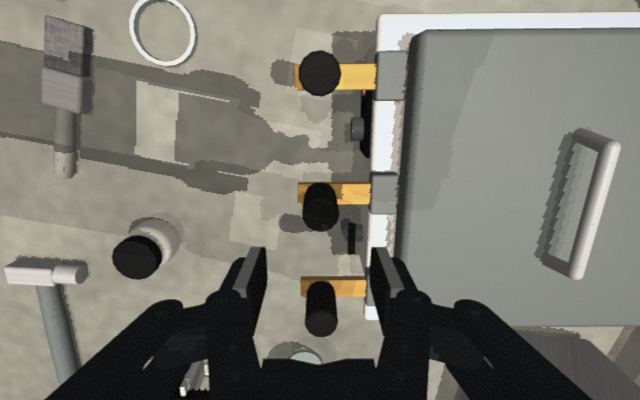

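The wrist view shows the middle cap's top at about (320,213), which matches the predicted (318,214). The fingers straddle it, so I'm descending.

```bash
python3 -m jog '[[[0,0,0,1,-1,15,0.2],[0,0,0,1,-1,30,0.2],[0,0,0,1,-1,45,0.2],[0,0,0,1,-1,58,0.2],[0,0,0,1,-1,70,0.2],[0,0,0,1,-1,80,0.2],[0,0,0,1,-1,84,0.2],[0,0,0,1,-1,84,0.2],[0,0,0,1,-1,84,-1],[0,0,0,1,-1,84,-1],[0,0,0,1,-1,84,-1],[0,0,0,1,-1,84,-1],[0,0,0,1,-1,84,-1],[0,0,0,1,-1,84,-1],[0,0,0,1,-1,84,-1]]]' 30
python3 - <<'E'
from h import *
import cv2
s,c=wrist();print(s["tool_pos"],s["width"]);cv2.imwrite("pics/w2.png",c["image"][:,:,::-1])
E
```

```text
time: 3.57
tool_pos: [620.1, 24.0, 171.1]
eef_rot: [3.127, 0.296, 0.005]
contact_force: [0.2, -0.2, 5.7]
width: 24.1
[620.14820011  24.04645993 171.09146042] 23.940228808545474
```

View pics/w2.png

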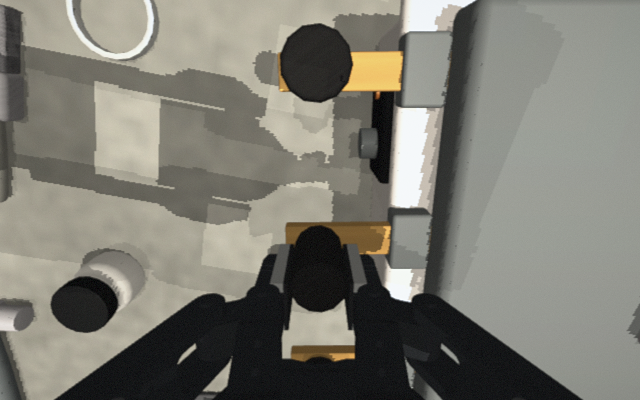

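The wrist view shows the cap held between the pads at (320,265). Width is 24 mm. I'm lifting and carrying it over the tray.

```bash
python3 -m jog '[[[0,0,0,0,0,-12,-1],[0,0,0,0,0,-30,-1],[0,0,0,0,0,-50,-1],[0,0,0,0,0,-68,-1],[0,0,0,0,0,-80,-1],[0,0,0,0,0,-80,-1],[0,0,0,-2,-16,-80,-1],[0,0,0,-6,-48,-80,-1],[0,0,0,-10,-80,-80,-1],[0,0,0,-14,-112,-80,-1],[0,0,0,-18,-144,-80,-1],[0,0,0,-23,-176,-80,-1],[0,0,0,-27,-208,-80,-1],[0,0,0,-31,-240,-80,-1],[0,0,0,-35,-272,-80,-1],[0,0,0,-39,-300,-80,-1],[0,0,0,-42,-316,-80,-1],[0,0,0,-42,-324,-80,-1],[0,0,0,-42,-324,-80,-1],[0,0,0,-42,-324,-80,-1]]]'
python3 - <<'E'
from h import *
import cv2
s,c=wrist();print(s["tool_pos"],s["width"],s["time"]);cv2.imwrite("pics/w3.png",c["image"][:,:,::-1])
print(C["side"]["image"].shape);cv2.imwrite("pics/s3.png",camera("side")["image"][:,:,::-1])
E
```

```text
time: 5.38
tool_pos: [517.7, 334.1, 249.8]
eef_rot: [3.126, 0.296, 0.003]
contact_force: [0.2, -0.5, 0.0]
width: 24.1
[518.27960287 333.3603198  250.35127868] 24.365728021166227 5.4833
(400, 640, 3)
```

View pics/w3.png

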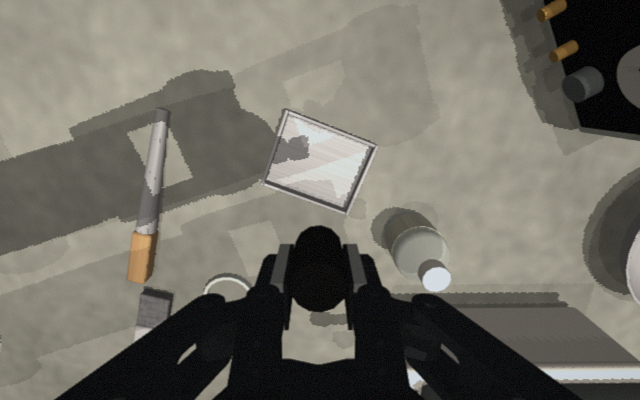

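View pics/s3.png

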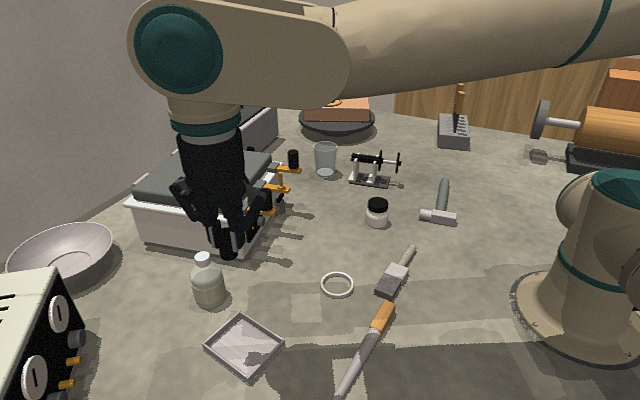

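```bash
python3 - <<'E'
from h import *
np.set_printoptions(precision=1,suppress=True)
s,c=wrist();print(s["tool_pos"])
for p in [(285,108),(376,146),(347,213),(264,183)]: print(onz("wrist",*p,20))
print(proj("side",[518,333,235]),proj("wrist",[518,334,20]))
E
```

```text
[518.3 333.6 250.8]
[472.5 389.9  20. ]
[578.1 368.5  20. ]
[563.5 284.5  20. ]
[461.5 303.   20. ]
[226.9 242.6] [317.1 166. ]
```

```bash
python3 -m jog '[[[0,0,0,0,-2,20,-1],[0,0,0,0,-3,50,-1],[0,0,0,0,-3,80,-1],[0,0,0,0,-3,110,-1],[0,0,0,0,-3,140,-1],[0,0,0,0,-3,165,-1],[0,0,0,0,-3,182,-1],[0,0,0,0,-3,194,-1],[0,0,0,0,-3,202,-1],[0,0,0,0,-3,206,-1],[0,0,0,0,-3,206,-1],[0,0,0,0,-3,206,-1],[0,0,0,0,-3,206,0],[0,0,0,0,-3,206,0],[0,0,0,0,-3,206,0],[0,0,0,0,-3,206,0],[0,0,0,0,-3,206,0],[0,0,0,0,-3,206,0]]]'
python3 - <<'E'
from h import *
import cv2
s,c=wrist();print(s["tool_pos"],s["width"],s["time"]);cv2.imwrite("pics/w4.png",c["image"][:,:,::-1])
E
```

```text
time: 7.23
tool_pos: [518.3, 336.7, 45.0]
eef_rot: [3.127, 0.294, 0.005]
contact_force: [-0.6, -0.1, 0.7]
width: 42.7
[518.29387981 336.68491712  44.8083903 ] 42.768502910072115 7.3333
```

View pics/w4.png

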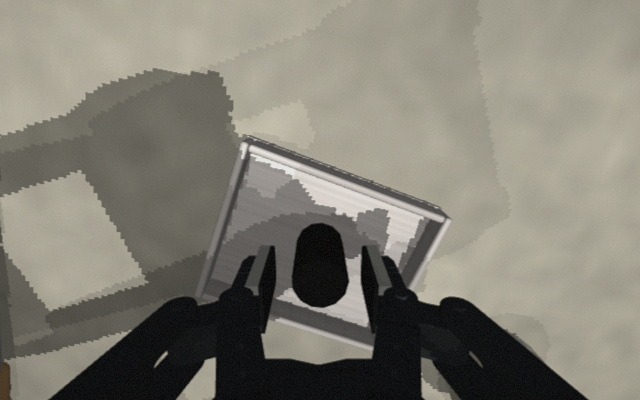

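The cap stands released in the tray at about (320,265). I'm lifting off and going over to the probe.

```bash
python3 -m jog '[[[0,0,0,0,0,-15,0],[0,0,0,0,0,-45,0],[0,0,0,0,0,-80,0],[0,0,0,0,0,-120,0],[0,0,0,0,0,-160,0.3],[0,0,0,-6,20,-195,0.3],[0,0,0,-16,60,-205,0.3],[0,0,0,-27,100,-205,0.3],[0,0,0,-38,140,-205,0.3],[0,0,0,-49,180,-205,0.3],[0,0,0,-60,220,-205,0.3],[0,0,0,-71,260,-205,0.3],[0,0,0,-82,300,-205,0.3],[0,0,0,-93,340,-205,0.3],[0,0,0,-104,380,-205,0.3],[0,0,0,-114,420,-205,0.3],[0,0,0,-125,460,-205,0.3],[0,0,0,-136,500,-205,0.3],[0,0,0,-147,540,-205,0.3],[0,0,0,-155,570,-205,0.3]]]'
python3 -m jog '[[[0,0,0,-8,30,0,0.5],[0,0,0,-13,47,0,0.5],[0,0,0,-13,50,0,0.5],[0,0,0,-13,50,0,0.5],[0,0,0,-13,50,0,0.5]]]'
python3 - <<'E'
from h import *
import cv2
np.set_printoptions(precision=3,suppress=True)
s,c=wrist();print(s["tool_pos"],s["eef_rot"],s["width"],s["time"]);cv2.imwrite("pics/w5.png",c["image"][:,:,::-1])
for n in ["scene","side"]: cv2.imwrite(f"pics/{n}5.png",camera(n)["image"][:,:,::-1])
E
```

```text
time: 9.05
tool_pos: [470.7, -255.2, 249.8]
eef_rot: [3.127, 0.291, 0.005]
contact_force: [0.4, -0.1, 1.3]
width: 55.3
time: 9.47
tool_pos: [467.4, -306.0, 249.7]
eef_rot: [3.128, 0.292, 0.005]
contact_force: [0.3, -0.0, -0.7]
width: 64.0
[ 467.569 -305.527  249.95 ] [3.127 0.294 0.005] 64.0351900073268 9.5667
```

View pics/w5.png

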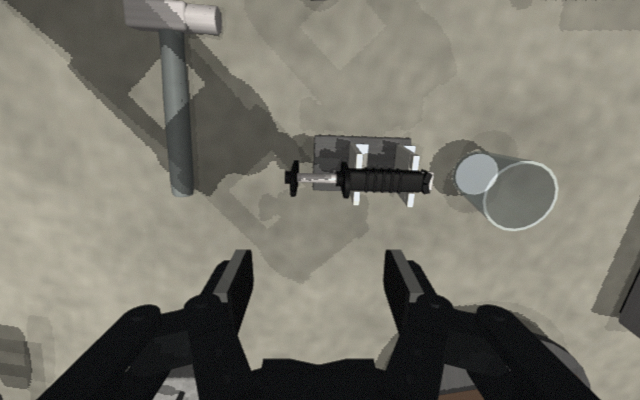

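View pics/side5.png

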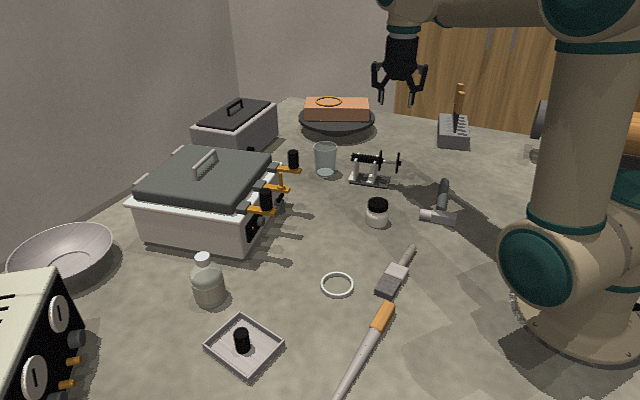

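The cap now stands in the tray, at (242,341) in the side view. In the wrist view the probe runs from (290,180) to (430,182), so I'll zoom in there and on the bare post.

```bash
python3 - <<'E'
import cv2,numpy as np
im=cv2.imread("pics/w5.png")[130:220,275:445];cv2.imwrite("pics/c5.png",cv2.resize(im,(765,405),interpolation=cv2.INTER_CUBIC))
a=cv2.imread("pics/scene5.png")[190:240,270:330];b=cv2.imread("pics/side5.png")[155:215,250:310]
cv2.imwrite("pics/p5.png",np.hstack([cv2.resize(a,(400,333),interpolation=cv2.INTER_CUBIC)[:333],cv2.resize(b,(400,400),interpolation=cv2.INTER_CUBIC)[:333]]))
E
```

```text
(no output)
```

View pics/c5.png

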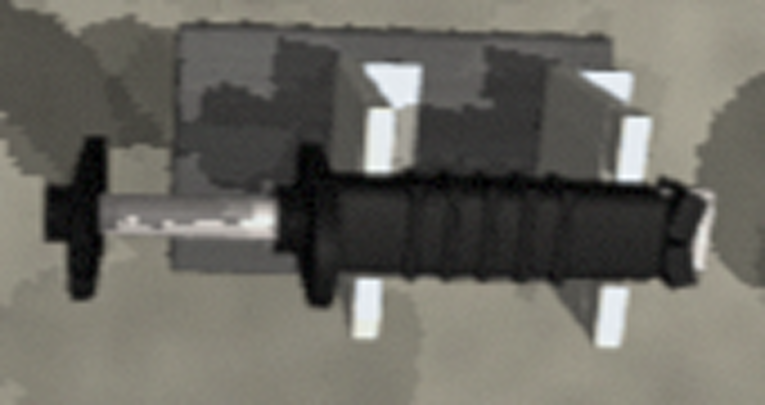

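View pics/p5.png

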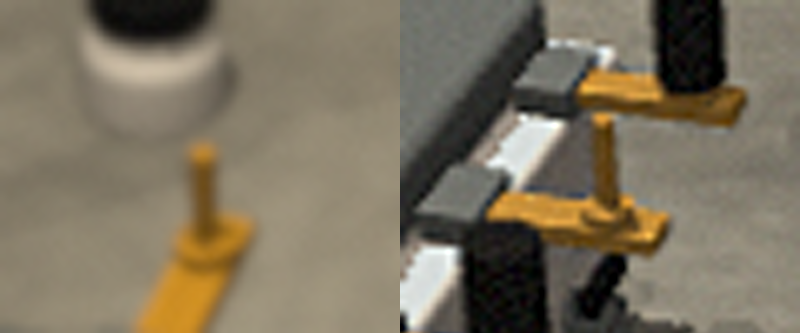

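```bash
python3 - <<'E'
from h import *
np.set_printoptions(precision=1,suppress=True)
s,c=wrist()
q=lambda x,y:("wrist",275+x/4.5,130+y/4.5)
P={k:onz(*q(*v),z) for k,v,z in [("socket",(47,213),70),("nose",(697,238),70),("f1",(650,115),74),("f2",(624,346),74),("f3",(598,346),74),("b1",(366,108),74),("b2",(352,337),74),("b3",(378,337),74),
("thumbtopL",(68,297),100),("thumbtopR",(95,297),100),("flTopL",(307,303),100),("flTopR",(334,303),100)]}
for k,v in P.items(): print(k,v)
d=P["nose"]-P["socket"];print(np.degrees(np.arctan2(d[1],d[0])),np.linalg.norm(d))
print(onz("scene",270+203/6.667,190+150/6.667,167),onz("side",250+203/6.667,155+120/6.667,167),tri(("scene",270+203/6.667,190+150/6.667),("side",250+203/6.667,155+120/6.667)))
print(onz("scene",270+208/6.667,190+237/6.667,133),onz("side",250+208/6.667,155+213/6.667,133))
E
```

```text
socket [ 436.6 -311.3   70. ]
nose [ 577.6 -290.6   70. ]
f1 [ 558.2 -265.6   74. ]
f2 [ 567.3 -316.7   74. ]
f3 [ 561.6 -317.7   74. ]
b1 [ 499.1 -275.3   74. ]
b2 [ 507.5 -325.7   74. ]
b3 [ 513.1 -324.7   74. ]
thumbtopL [ 444.9 -319.2  100. ]
thumbtopR [ 450.2 -318.2  100. ]
flTopL [ 492.2 -311.6  100. ]
flTopR [ 497.5 -310.6  100. ]
8.363249863699485 142.51894799994238
[621.5  25.6 167. ] [616.   27.1 167. ] (array([618.5,  23.5, 164.3]), [np.float64(0.28940838027394256), np.float64(0.2894083802739174)])
[620.4  25.7 133. ] [614.9  29.6 133. ]
```

```bash
python3 -m jog '[[[0,0,0.026,3.5,0.5,20,0.7],[0,0,0.026,3.5,0.5,45,0.7],[0,0,0.026,3.5,0.5,70,0.7],[0,0,0.026,3.5,0.5,90,0.7],[0,0,0.026,3.5,0.5,105,0.7],[0,0,0.026,3.5,0.5,118,0.7],[0,0,0.026,3.5,0.5,125,0.7],[0,0,0.026,3.5,0.5,125,0.7],[0,0,0.026,3.5,0.5,125,0.7]]]'
python3 - <<'E'
from h import *
import cv2
np.set_printoptions(precision=3,suppress=True)
s,c=wrist();print(s["tool_pos"],R.from_rotvec(s["eef_rot"]).as_matrix()[:,0],s["width"],s["time"]);cv2.imwrite("pics/w6.png",c["image"][:,:,::-1])
a=camera("scene")["image"][120:220,150:290,::-1];b=camera("side")["image"][100:200,330:430,::-1]
cv2.imwrite("pics/c6.png",np.hstack([cv2.resize(a,(420,300),interpolation=cv2.INTER_CUBIC),cv2.resize(b,(300,300),interpolation=cv2.INTER_CUBIC)]))
E
```

```text
time: 10.62
tool_pos: [471.4, -306.2, 125.3]
eef_rot: [3.13, 0.252, 0.005]
contact_force: [-0.2, -0.0, -0.9]
width: 72.7
[ 471.802 -306.556  126.218] [0.987 0.16  0.005] 72.55622609827064 10.7167
```

View pics/w6.png

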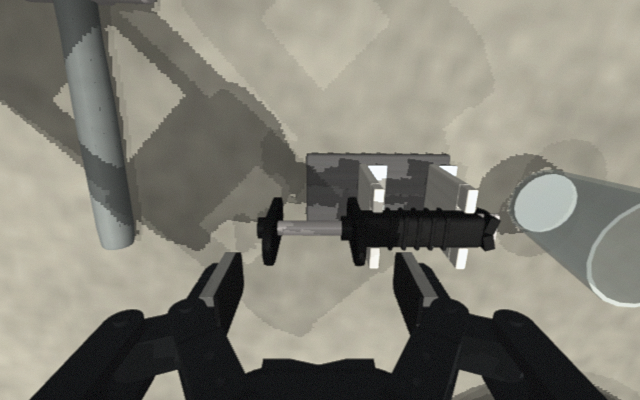

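View pics/c6.png

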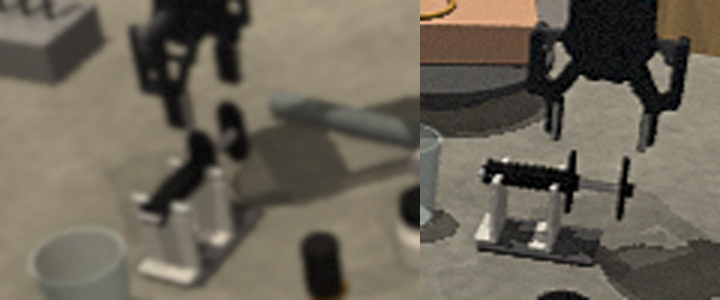

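```bash
python3 -m jog '[[[0,0,0,-0.5,0,8,0.7],[0,0,0,-0.5,0,16,0.7],[0,0,0,-0.5,0,22,0.7],[0,0,0,-0.5,0,25,0.7],[0,0,0,-0.5,0,25,0.7],[0,0,0,-0.5,0,25,0.7]]]' 30
python3 - <<'E'
from h import *
import cv2
np.set_printoptions(precision=3,suppress=True)
s,c=wrist();print(s["tool_pos"],s["contact_force"],s["width"],s["time"]);cv2.imwrite("pics/w7.png",c["image"][:,:,::-1])
a=camera("scene")["image"][120:220,150:290,::-1];b=camera("side")["image"][100:200,330:430,::-1]
cv2.imwrite("pics/c7.png",np.hstack([cv2.resize(a,(420,300),interpolation=cv2.INTER_CUBIC),cv2.resize(b,(300,300),interpolation=cv2.INTER_CUBIC)]))
E
```

```text
time: 11.37
tool_pos: [471.2, -306.5, 100.6]
eef_rot: [3.13, 0.252, 0.006]
contact_force: [-0.3, -0.4, 1.0]
width: 72.4
[ 471.458 -306.733  101.208] [-0.483 -0.746  0.373] 72.62319993600707 11.4667
```

View pics/w7.png

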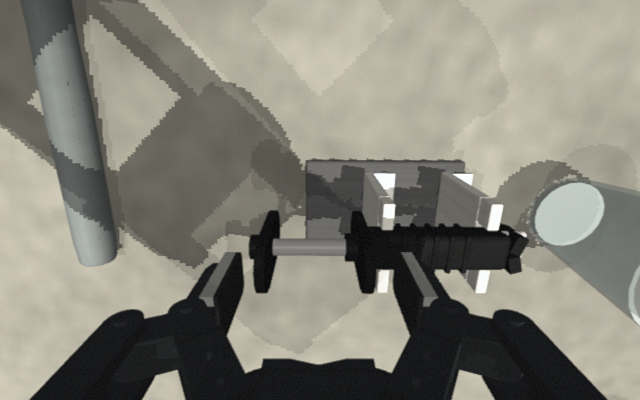

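View pics/c7.png

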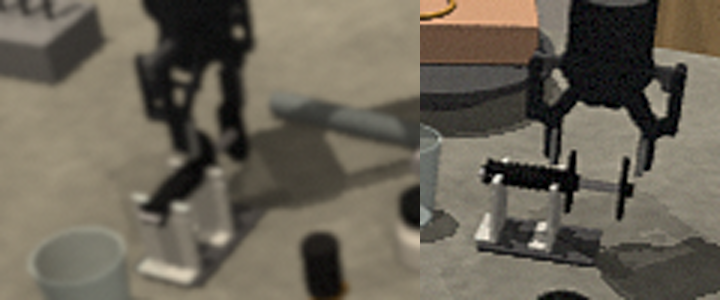

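```bash
python3 -m jog '[[[0,0,0,-0.5,0,0,0.2],[0,0,0,-0.5,0,0,0.2],[0,0,0,-0.5,0,0,0.1],[0,0,0,-0.5,0,0,-0.1],[0,0,0,-0.5,0,0,-0.3],[0,0,0,-0.5,0,0,-1],[0,0,0,-0.5,0,0,-1],[0,0,0,-0.5,0,0,-1],[0,0,0,-0.5,0,0,-1],[0,0,0,-0.5,0,0,-1]]]' 30
python3 - <<'E'
from h import *
import cv2
np.set_printoptions(precision=3,suppress=True)
s,c=wrist();print(s["tool_pos"],s["contact_force"],s["width"],s["time"]);cv2.imwrite("pics/w8.png",c["image"][:,:,::-1])
a=camera("scene")["image"][120:220,150:290,::-1];b=camera("side")["image"][100:200,330:430,::-1]
cv2.imwrite("pics/c8.png",np.hstack([cv2.resize(a,(420,300),interpolation=cv2.INTER_CUBIC),cv2.resize(b,(300,300),interpolation=cv2.INTER_CUBIC)]))
E
```

```text
time: 12.45
tool_pos: [472.4, -307.4, 103.6]
eef_rot: [3.126, 0.252, 0.015]
contact_force: [2.2, -0.2, 9.0]
width: 33.1
[ 472.416 -307.391  103.579] [2.282 0.042 8.654] 33.32961649558406 12.55
```

View pics/w8.png

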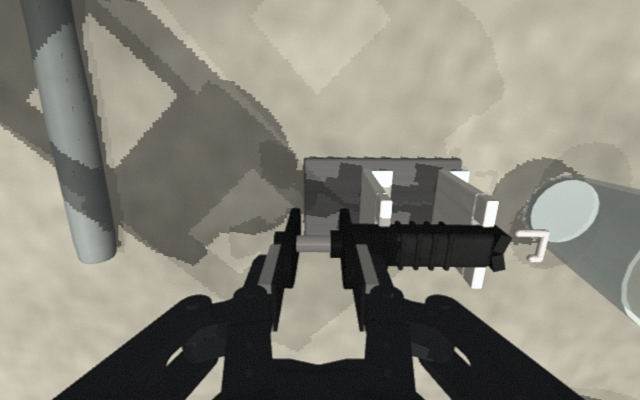

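View pics/c8.png

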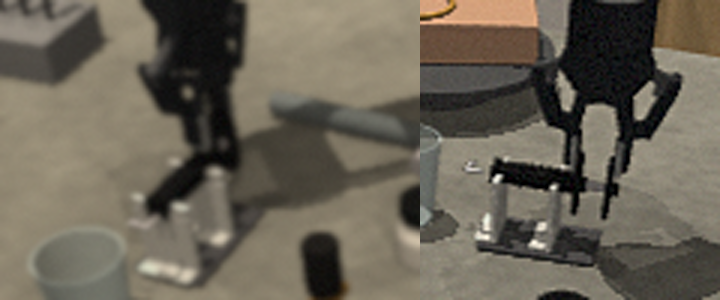

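The hook is pushed out at wrist (530,245), with its opening towards -y. Width is 33 mm, so the plunger is fully pressed. I'm lifting the probe straight up.

```bash
python3 -m jog '[[[0,0,0,0,0,-4,-1],[0,0,0,0,0,-10,-1],[0,0,0,0,0,-20,-1],[0,0,0,0,0,-32,-1],[0,0,0,0,0,-46,-1],[0,0,0,0,0,-60,-1],[0,0,0,0,0,-75,-1],[0,0,0,0,0,-90,-1],[0,0,0,0,0,-105,-1],[0,0,0,0,0,-118,-1],[0,0,0,0,0,-127,-1],[0,0,0,0,0,-130,-1],[0,0,0,0,0,-130,-1],[0,0,0,0,0,-130,-1]]]'
python3 - <<'E'
from h import *
import cv2
np.set_printoptions(precision=3,suppress=True)
s,c=wrist();print(s["tool_pos"],s["contact_force"],s["width"],s["time"]);cv2.imwrite("pics/w9.png",c["image"][:,:,::-1])
a=camera("scene")["image"][70:200,130:290,::-1];b=camera("side")["image"][60:190,330:430,::-1]
cv2.imwrite("pics/c9.png",np.hstack([cv2.resize(a,(480,390),interpolation=cv2.INTER_CUBIC),cv2.resize(b,(300,390),interpolation=cv2.INTER_CUBIC)]))
E
```

```text
time: 13.87
tool_pos: [471.0, -306.7, 233.1]
eef_rot: [3.127, 0.252, 0.014]
contact_force: [-0.4, -0.3, -0.5]
width: 33.2
[ 470.851 -306.58   232.489] [-0.606  0.24  -0.849] 33.07338495922095 13.9667
```

View pics/w9.png

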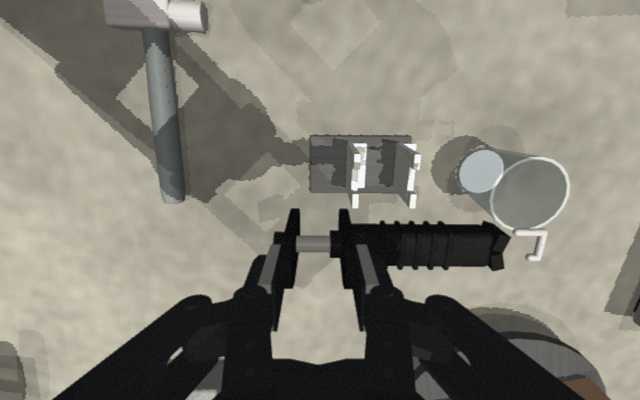

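View pics/c9.png

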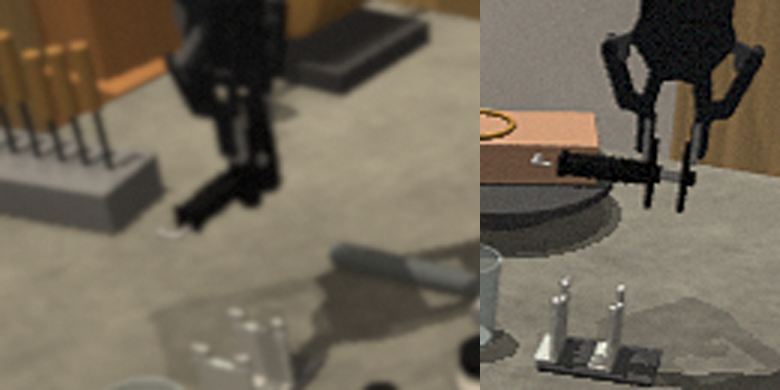

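```bash
python3 - <<'E'
from h import *
import cv2
s,c=wrist()
cv2.imwrite("pics/d1.png",cv2.resize(c["image"][200:290,410:560,::-1],(750,450),interpolation=cv2.INTER_CUBIC))
a=C["scene"]["image"][125:165,170:230,::-1];b=C["side"]["image"][95:140,340:410,::-1]
cv2.imwrite("pics/d2.png",np.vstack([cv2.resize(a,(450,300),interpolation=cv2.INTER_CUBIC),cv2.resize(b,(450,289),interpolation=cv2.INTER_CUBIC)]))
E
```

```text
(no output)
```

View pics/d1.png

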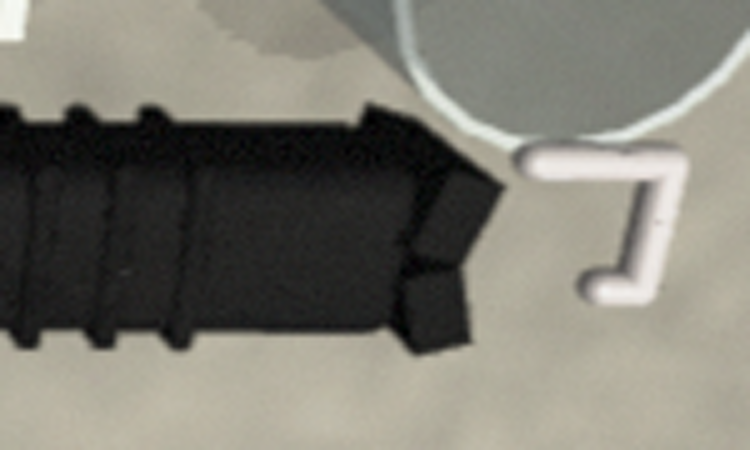

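View pics/d2.png

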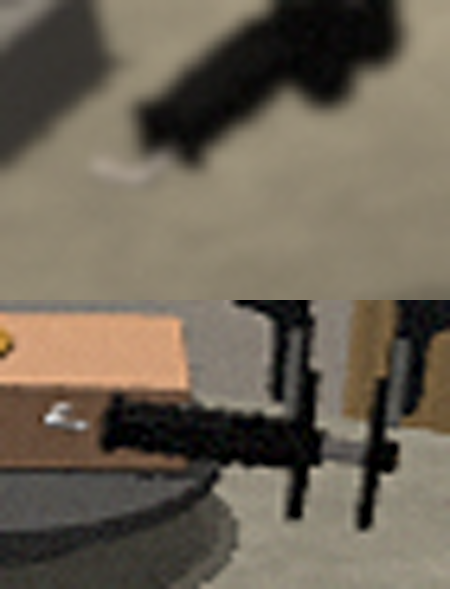

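```bash
python3 - <<'E'
from h import *
np.set_printoptions(precision=2,suppress=True)
c=camera("wrist");m=c["mount"];K=c["K"]
def tool(x,y,z):
    d=m[:3,:3]@np.linalg.inv(K)@[410+x/5,200+y/5,1];o=m[:3,3];return o+d*(z-o[2])/d[2]
for z in (30,33.5,37):
  print(z)
  for n,p,dz in [("shank rear",(525,162),0),("shank front",(675,162),0),("crossbar mid near shank",(670,175),0),("crossbar end",(640,290),0),("lip",(600,290),0),
   ("inner face a",(652,180),0),("inner face b",(625,270),0),
   ("nose tip + top",(503,187),-9),("nose tip - top",(468,268),-9),("nosetip- ",(472,342),-9)]:
    print(n,tool(*p,z+dz))
E
```

```text
30
shank rear [102.87 -11.12  30.  ]
shank front [118.51 -11.12  30.  ]
crossbar mid near shank [118.32  -9.63  30.  ]
crossbar end [118.15   3.91  30.  ]
lip [113.86   3.91  30.  ]
inner face a [116.57  -9.06  30.  ]
inner face b [116.02   1.51  30.  ]
nose tip + top [ 95.11 -12.59  21.  ]
nose tip - top [93.31 -3.64 21.  ]
nosetip-  [95.28  4.83 21.  ]
33.5
shank rear [105.25  -9.51  33.5 ]
shank front [121.25  -9.5   33.5 ]
crossbar mid near shank [121.06  -7.98  33.5 ]
crossbar end [120.88   5.88  33.5 ]
lip [116.49   5.88  33.5 ]
inner face a [119.26  -7.39  33.5 ]
inner face b [118.7    3.42  33.5 ]
nose tip + top [ 97.45 -10.9   24.5 ]
nose tip - top [95.6  -1.73 24.5 ]
nosetip-  [97.62  6.94 24.5 ]
37
shank rear [107.63  -7.89  37.  ]
shank front [123.99  -7.88  37.  ]
crossbar mid near shank [123.8   -6.33  37.  ]
crossbar end [123.62   7.85  37.  ]
lip [119.13   7.85  37.  ]
inner face a [121.96  -5.72  37.  ]
inner face b [121.39   5.33  37.  ]
nose tip + top [99.79 -9.22 28.  ]
nose tip - top [97.9   0.17 28.  ]
nosetip-  [99.96  9.06 28.  ]
```

```bash
python3 -m jog '[[[0,0,-0.003,4,-12,0,-1],[0,0,-0.006,11,-36,0,-1],[0,0,-0.01,19,-62,0,-1],[0,0,-0.014,27,-88,0,-1],[0,0,-0.018,35,-114,0,-1],[0,0,-0.022,43,-140,0,-1],[0,0,-0.025,51,-166,0,-1],[0,0,-0.028,59,-192,0,-1],[0,0,-0.028,67,-218,0,-1],[0,0,-0.028,75,-244,0,-1],[0,0,-0.028,83,-268,0,-1],[0,0,-0.028,89,-286,0,-1],[0,0,-0.028,92,-295,0,-1],[0,0,-0.028,92.3,-297,0,-1],[0,0,-0.028,92.3,-297,0,-1],[0,0,-0.028,92.3,-297,0,-1]]]'
python3 - <<'E'
from h import *
import cv2
np.set_printoptions(precision=4,suppress=True)
s,c=wrist();print(s["tool_pos"],R.from_rotvec(s["eef_rot"]).as_matrix()[:,0],s["width"],s["time"]);cv2.imwrite("pics/w10.png",c["image"][:,:,::-1])
for n in ["scene","side"]: cv2.imwrite(f"pics/{n}10.png",C[n]["image"][:,:,::-1])
cv2.imwrite("pics/e1.png",cv2.resize(c["image"][150:300,400:600,::-1],(800,600),interpolation=cv2.INTER_CUBIC))
a=C["scene"]["image"][150:250,250:350,::-1];b=C["side"]["image"][110:210,250:350,::-1]
cv2.imwrite("pics/e2.png",np.hstack([cv2.resize(x,(400,400),interpolation=cv2.INTER_CUBIC) for x in (a,b)]))
E
```

```text
time: 15.75
tool_pos: [514.6, 0.5, 232.6]
eef_rot: [3.122, 0.295, 0.014]
contact_force: [-0.6, -0.0, -0.2]
width: 33.2
[514.6253   0.1782 232.5699] [0.9825 0.1863 0.0087] 33.40819626529691 15.85
```

View pics/e1.png

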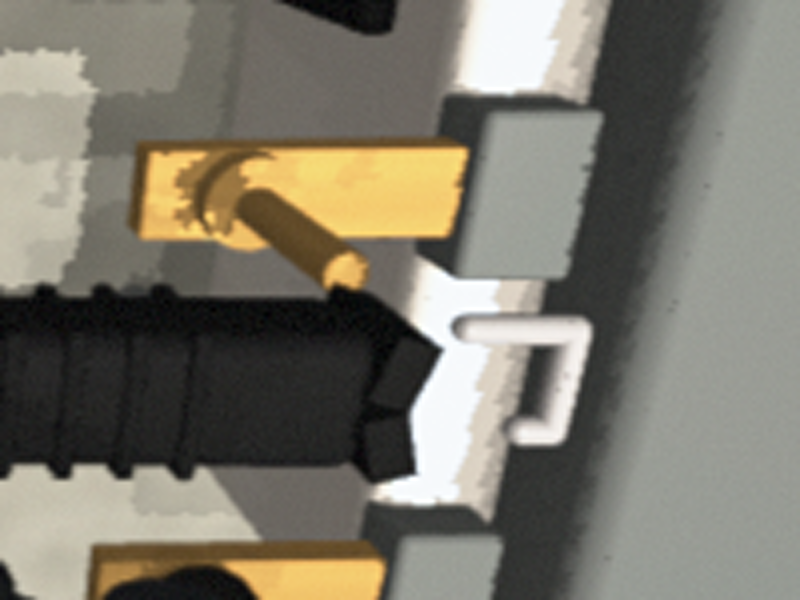

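View pics/e2.png

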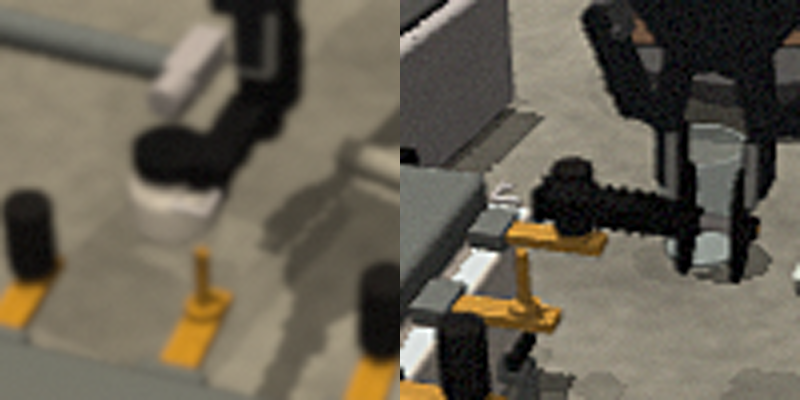

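```bash
cat >> h.py <<'E'
def wpt(u,v,z,s,c):
    C["wrist"]=c;p=onz("wrist",u,v,z);M=R.from_rotvec(s["eef_rot"]).as_matrix();return p,M.T@(p-s["tool_pos"])
def tpt(u,v,z,c):
    m=c["mount"];d=m[:3,:3]@np.linalg.inv(c["K"])@[u,v,1];o=m[:3,3];return o+d*(z-o[2])/d[2]
E
python3 - <<'E'
from h import *
np.set_printoptions(precision=2,suppress=True)
s,c=wrist();print(s["tool_pos"])
f=lambda x,y:(400+x/4,150+y/4)
print("post top",*wpt(*f(346,272),167,s,c)); print("post base",*wpt(*f(243,205),134,s,c))
for z in(32,33.5): print("shank",tpt(*f(520,330),z,c),"inner",tpt(*f(556,390),z,c),"nose+",tpt(*f(440,350),z-9,c),"nose-",tpt(*f(414,472),z-9,c))
E
```

```text
[514.67   0.42 232.59]
post top [620.2   24.38 167.  ] [107.57  -4.28  66.52]
post base [618.3   23.62 134.  ] [105.27  -4.09  99.5 ]
shank [112.16 -10.14  32.  ] inner [118.85  -1.31  32.  ] nose+ [ 96.15 -11.57  23.  ] nose- [96.1  5.8 23. ]
shank [113.26  -9.44  33.5 ] inner [120.02  -0.53  33.5 ] nose+ [ 97.15 -10.85  24.5 ] nose- [97.1   6.71 24.5 ]
```

```bash
python3 -m jog '[[[0,0,0,-0.5,-2.5,6,-1],[0,0,0,-0.5,-2.5,13,-1],[0,0,0,-0.5,-2.5,19,-1],[0,0,0,-0.5,-2.5,24,-1],[0,0,0,-0.5,-2.5,25,-1],[0,0,0,-0.5,-2.5,25,-1],[0,0,0,-0.5,-2.5,25,-1]]]'
python3 - <<'E'
from h import *
import cv2
np.set_printoptions(precision=4,suppress=True)
s,c=wrist();print(s["tool_pos"],R.from_rotvec(s["eef_rot"]).as_matrix()[:,0],s["width"],s["time"])
cv2.imwrite("pics/e3.png",cv2.resize(c["image"][190:280,470:590,::-1],(800,600),interpolation=cv2.INTER_CUBIC))
a=C["scene"]["image"][170:230,260:320,::-1];b=C["side"]["image"][130:190,250:310,::-1]
cv2.imwrite("pics/e4.png",np.hstack([cv2.resize(x,(400,400),interpolation=cv2.INTER_CUBIC) for x in (a,b)]))
E
```

```text
time: 16.63
tool_pos: [514.0, 2.8, 207.6]
eef_rot: [3.122, 0.294, 0.015]
contact_force: [-0.3, 0.1, -0.5]
width: 33.1
[514.155    2.7949 207.9632] [0.9824 0.1867 0.0095] 33.14437755613954 16.7333
```

View pics/e3.png

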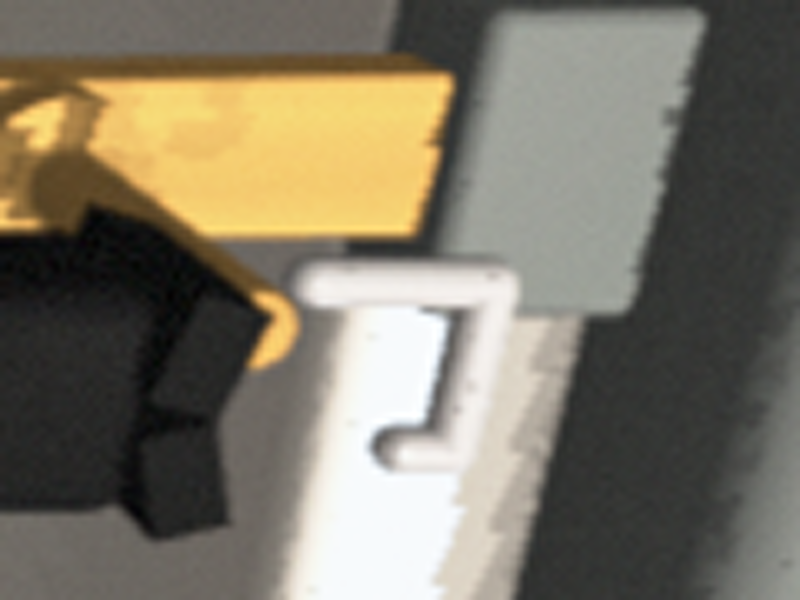

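View pics/e4.png

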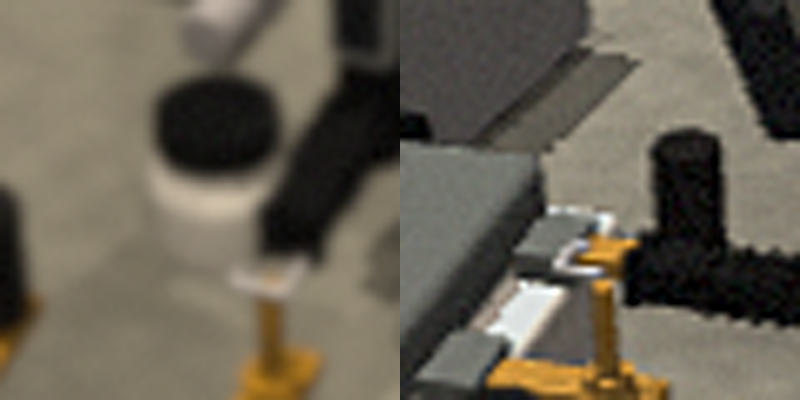

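```bash
python3 - <<'E'
from h import *
np.set_printoptions(precision=2,suppress=True)
s,c=wrist()
f=lambda x,y:(470+x/6.6667,190+y/6.6667)
print("post top",*wpt(*f(258,328),167,s,c))
for z in(32,33.5): print("shank",tpt(*f(400,285),z,c),"inner",tpt(*f(462,380),z,c),"nose+",tpt(*f(272,318),z-9,c),"nose-",tpt(*f(228,520),z-9,c),"lip end",tpt(*f(375,447),z,c))
E
```

```text
post top [620.53  24.21 167.  ] [108.19  -1.42  41.86]
shank [112.19  -9.99  32.  ] inner [118.95  -1.61  32.  ] nose+ [ 96.57 -11.46  23.  ] nose- [96.47  5.8  23.  ] lip end [113.2    4.46  32.  ]
shank [113.29  -9.3   33.5 ] inner [120.11  -0.84  33.5 ] nose+ [ 97.58 -10.74  24.5 ] nose- [97.47  6.71 24.5 ] lip end [114.31   5.29  33.5 ]
```

The wrist view shows the post top at about (258,328) in the crop. In tool coordinates it is midway between nose and cross bar and 2 mm clear of the shank. I'm lowering over it.

```bash
python3 -m jog '[[[0,0,0,0,0,4,-1],[0,0,0,0,0,8,-1],[0,0,0,0,0,12,-1],[0,0,0,0,0,16,-1],[0,0,0,0,0,20,-1],[0,0,0,0,0,24,-1],[0,0,0,0,0,24,-1],[0,0,0,0,0,24,-1],[0,0,0,0,0,24,-1]]]'
python3 - <<'E'
from h import *
import cv2
np.set_printoptions(precision=4,suppress=True)
s,c=wrist();print(s["tool_pos"],s["contact_force"],s["width"],s["time"])
cv2.imwrite("pics/e5.png",cv2.resize(c["image"][190:280,470:590,::-1],(800,600),interpolation=cv2.INTER_CUBIC))
a=C["scene"]["image"][170:230,260:320,::-1];b=C["side"]["image"][130:190,250:310,::-1]
cv2.imwrite("pics/e6.png",np.hstack([cv2.resize(x,(400,400),interpolation=cv2.INTER_CUBIC) for x in (a,b)]))
E
```

```text
time: 17.68
tool_pos: [514.4, 2.7, 184.0]
eef_rot: [3.122, 0.294, 0.016]
contact_force: [-0.2, 0.6, -0.6]
width: 32.7
[514.4603   2.6675 184.133 ] [ 0.155   0.4916 -0.5655] 33.36505002906329 17.7833
```

View pics/e5.png

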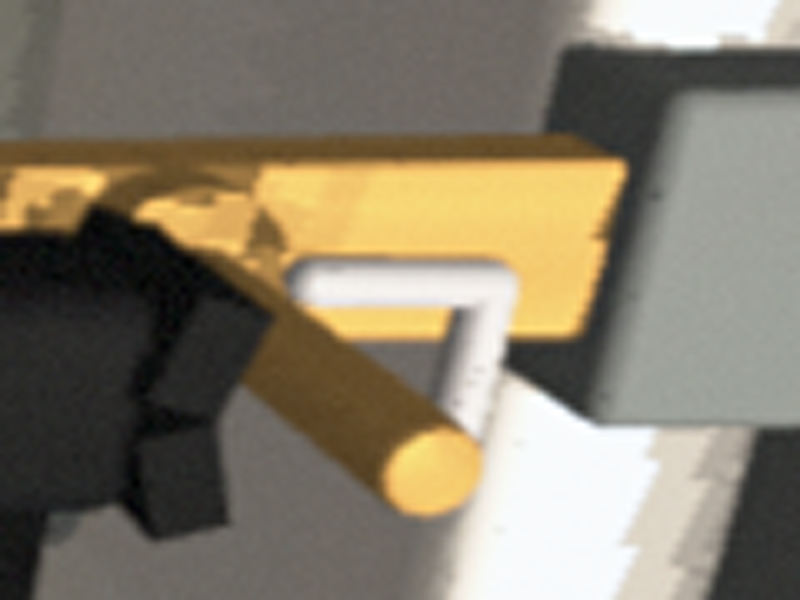

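View pics/e6.png

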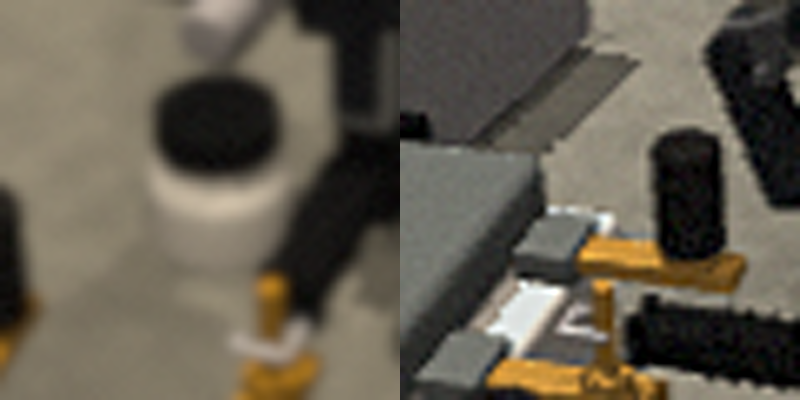

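```bash
python3 - <<'E'
from h import *
np.set_printoptions(precision=2,suppress=True)
s,c=wrist()
f=lambda x,y:(470+x/6.6667,190+y/6.6667)
print("post top",*wpt(*f(433,472),167,s,c))
E
```

```text
post top [620.08  23.94 167.  ] [107.63  -1.25  18.04]
```

```bash
python3 -m jog '[[[0,0,0,0,0,0,-0.2],[0,0,0,0,0,0,-0.15],[0,0,0,0,0,0.5,-0.1],[0,0,0,0,0,1,-0.05],[0,0,0,0,0,1.5,0],[0,0,0,0,0,2,0.04],[0,0,0,0,0,2.5,0.08],[0,0,0,0,0,2.5,0.11],[0,0,0,0,0,3,0.14],[0,0,0,0,0,3,0.17],[0,0,0,0,0,3,0.17]]]' 20
python3 - <<'E'
from h import *
import cv2
np.set_printoptions(precision=4,suppress=True)
s,c=wrist();print(s["tool_pos"],s["contact_force"],s["width"],s["time"])
cv2.imwrite("pics/g5.png",c["image"][:,:,::-1])
a=C["scene"]["image"][150:230,250:330,::-1];b=C["side"]["image"][110:190,250:330,::-1]
cv2.imwrite("pics/g6.png",np.hstack([cv2.resize(x,(400,400),interpolation=cv2.INTER_CUBIC) for x in (a,b)]))
E
```

```text
time: 18.9
tool_pos: [514.9, 2.8, 181.3]
eef_rot: [3.122, 0.294, 0.019]
contact_force: [5.4, 0.2, -1.5]
width: 50.0
[514.9582   2.7861 181.2719] [ 4.7058  1.0357 -1.0543] 49.94813153348284 19.0
```

View pics/g5.png

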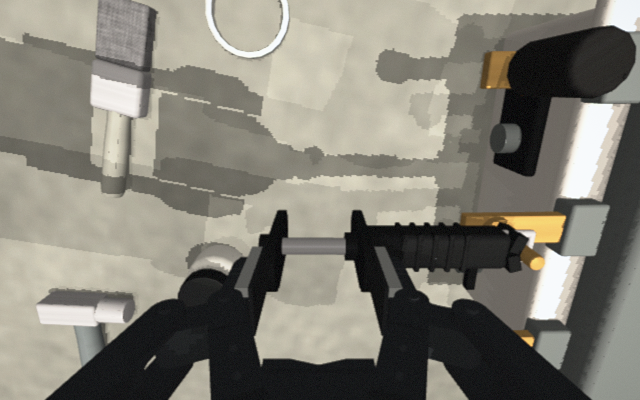

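View pics/g6.png

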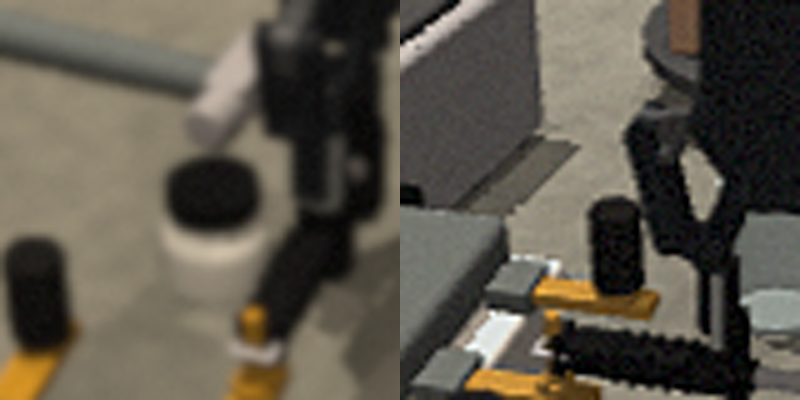

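```bash
python3 -m jog '[[[0,0,0,0.5,0,0,0.2],[0,0,0,1,0,0,0.23],[0,0,0,1.5,0,0,0.27],[0,0,0,1.5,0,0,0.32],[0,0,0,1.5,0,0,0.38],[0,0,0,1.5,0,0,0.45],[0,0,0,1.5,0,0,0.5],[0,0,0,1.5,0,0,0.5],[0,0,0,1.5,0,0,0.5]]]' 20
python3 - <<'E'
from h import *
import cv2
np.set_printoptions(precision=4,suppress=True)
s,c=wrist();print(s["tool_pos"],s["contact_force"],s["width"],s["time"])
cv2.imwrite("pics/i5.png",c["image"][:,:,::-1])
a=C["scene"]["image"][150:230,250:330,::-1];b=C["side"]["image"][110:190,250:330,::-1]
cv2.imwrite("pics/i6.png",np.hstack([cv2.resize(x,(400,400),interpolation=cv2.INTER_CUBIC) for x in (a,b)]))
E
```

```text
time: 19.8
tool_pos: [516.4, 3.0, 181.3]
eef_rot: [3.122, 0.294, 0.018]
contact_force: [-0.4, 0.7, -0.5]
width: 64.3
[516.4159   3.0408 181.2889] [-0.9179 -1.0287  0.3765] 64.19562231911448 19.9
```

View pics/i5.png

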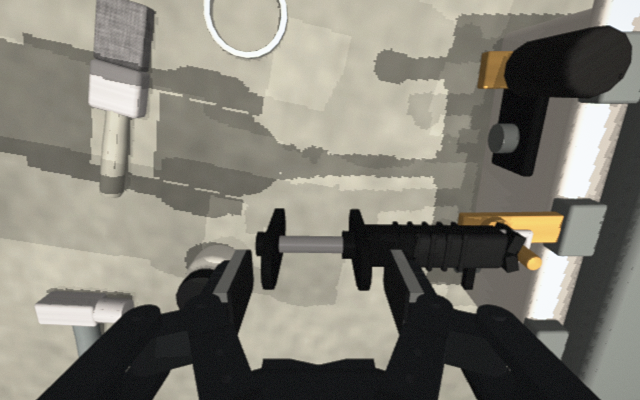

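View pics/i6.png

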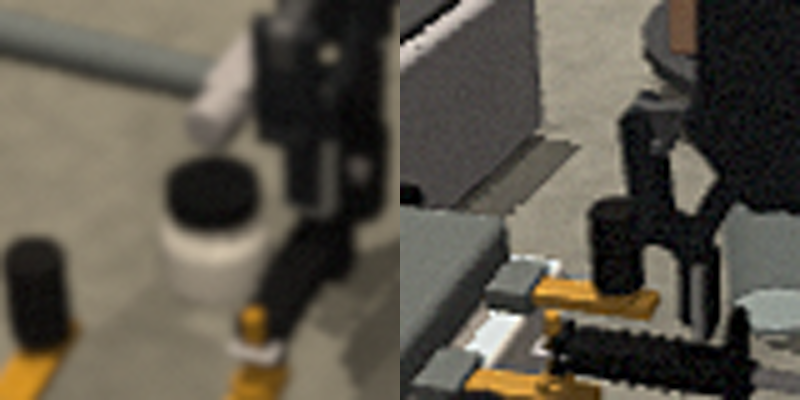

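The fingers are clear of both plates, and the probe stayed on the post at wrist (530,262). I'm raising the tool straight up.

```bash
python3 -m jog '[[[0,0,0,-1,0,-5,0.5],[0,0,0,-1,0,-12,0.5],[0,0,0,-1,0,-22,0.5],[0,0,0,-1,0,-35,0.5],[0,0,0,-1,0,-50,0.5],[0,0,0,-1,0,-70,0.5],[0,0,0,-1,0,-90,0.5],[0,0,0,-1,0,-110,0.5],[0,0,0,-1,0,-120,0.5],[0,0,0,-60,0,-130,0.5],[0,0,0,-60,0,-130,0.5],[0,0,0,-60,0,-130,0.5],[0,0,0,-60,0,-130,0.5]]]'
python3 - <<'E'
from h import *
import cv2
np.set_printoptions(precision=4,suppress=True)
s,c=wrist();print(s["tool_pos"],s["contact_force"],s["width"],s["time"])
cv2.imwrite("pics/j5.png",c["image"][:,:,::-1])
cv2.imwrite("pics/j7.png",C["side"]["image"][:,:,::-1])
a=C["scene"]["image"][150:250,230:330,::-1];b=C["side"]["image"][130:230,250:350,::-1]
cv2.imwrite("pics/j6.png",np.hstack([cv2.resize(x,(400,400),interpolation=cv2.INTER_CUBIC) for x in (a,b)]))
E
```

```text
time: 21.03
tool_pos: [455.7, -7.7, 311.5]
eef_rot: [3.122, 0.293, 0.022]
contact_force: [0.1, 0.6, -0.0]
width: 64.3
[456.1715  -7.5172 310.6391] [0.3603 0.1235 0.1937] 63.82560310939625 21.1333
```

View pics/j5.png

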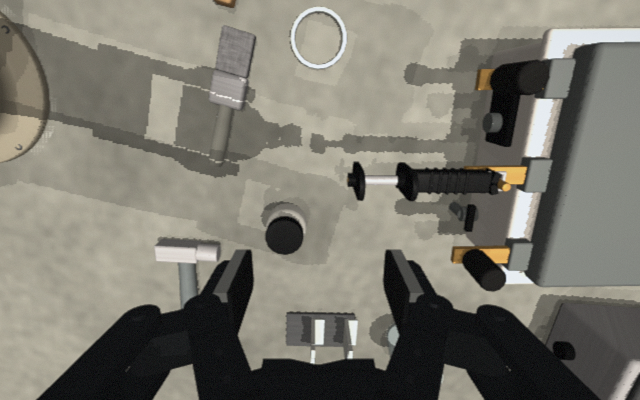

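View pics/j6.png

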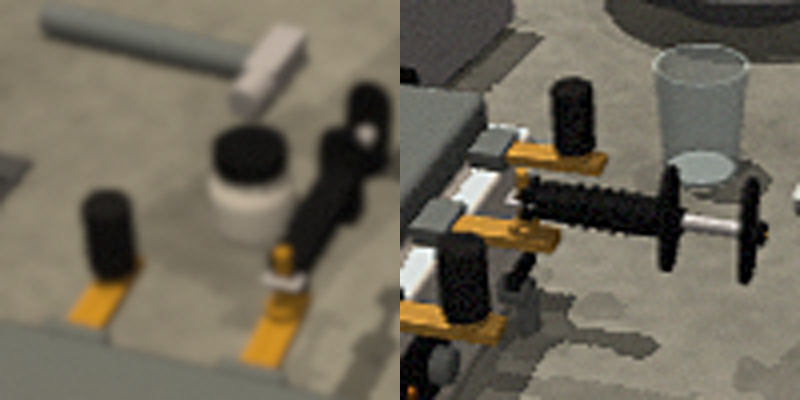

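View pics/j7.png

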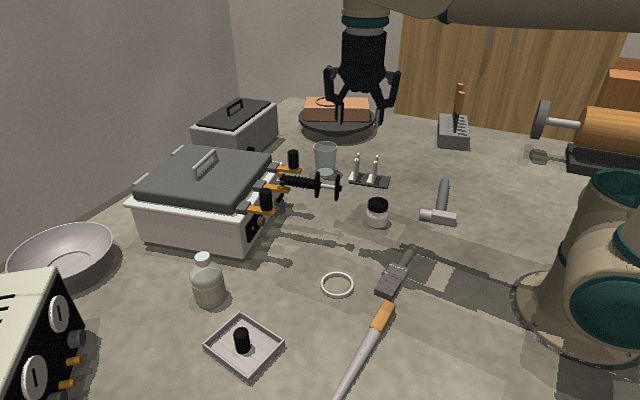

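```bash
python3 - <<'E'
from h import *
np.set_printoptions(precision=1,suppress=True)
a=lambda u,v:("scene",230+u/4,150+v/4)
b=lambda u,v:("side",250+(u-400)/4,130+v/4)
w,c=wrist()
ww=[("wrist",356,181),("wrist",405,182),("wrist",500,185)]
for n,p,q,t in [("thumb",a(369,128),b(749,231),ww[0]),("flange",a(342,177),b(669,219),ww[1]),("nose",a(290,262),b(527,198),ww[2])]:
    print(n,*tri(p,q),*tri(p,q,t))
E
```

```text
thumb [491.7   2.4 148. ] [np.float64(0.5123433063484303), np.float64(0.5123433063483932)] [492.    1.5 147.9] [np.float64(1.212506314435251), np.float64(0.19643668106471104), np.float64(1.1644278332043805)]
flange [535.8  10.  147.7] [np.float64(0.9213954150391621), np.float64(0.9213954150392694)] [536.5   9.1 147.9] [np.float64(1.6914512530899326), np.float64(0.7531492033922215), np.float64(1.5914510998015856)]
nose [613.5  25.8 151.9] [np.float64(1.4642571202940462), np.float64(1.4642571202940338)] [616.6  25.1 154.1] [np.float64(1.8980871684513787), np.float64(4.384567731468601), np.float64(5.020446814703489)]
```

Thumb and flange both triangulate to about 148 mm high, so the probe is level at mid-height. Their spacing gives a plunger travel of roughly 4–5 mm. I'm handing in.

```bash
python3 -c "
from bench import r,get_state
s=get_state();print(s['time'],s['contact_force'],s['qd']);print(r.hand_in())"
```

```text
21.3333 [0.00584254 0.48656586 0.42049763] [ 0.00144356 -0.00284968  0.00242653 -0.00189117  0.00189276 -0.00134342]
the job is handed in; nothing more can be done
None
```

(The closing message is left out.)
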